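# Take a moisture reading in a photo carton

## Robot

A 6-joint arm with a two-finger parallel gripper is mounted at the origin on the work surface. World frame = base frame: x ahead of the robot, y to its left, z up, the work surface at z = 0. Lengths are in m, angles in degrees, forces in N, time in s.
With the tool pointing down it reaches from about 0.3 to 0.75 m from the base axis. Payload 8.5 kg.
Tool frame: the origin (TCP) lies between the finger pads; the fingertips stand 14 mm ahead of it and the grasp point (between the pads) lies 5 mm behind it; x points along the fingers, z is the direction in which the jaws open and shut, and the axes are right-handed (so a half turn about x gives the same grasp; the last joint's range is limited). The gripper opens to 85 mm and grips with 20 to 120 N. Pads are 22 mm wide; open, the fingers measure 114 mm over their backs; the gripper's body (76 mm by 85 mm) begins 54 mm behind the grasp point. The pads swing forward as they close: fully open they stand 13 mm farther back than shut.
Start: joints at [-81.778, 21.807, 74.336, -0, 83.858, -12.336], TCP at [0.193, -0.515, 0.245] pointing down, gripper open.
Joint ranges: [-178.18, 178.18], [-50.72, 133.34], [12.68, 142.11], [-81.47, 261.47], [9.98, 163.14], [-165.26, 165.26]. Speed limits (degrees/s): [136.94, 136.94, 180, 180, 180, 180].

## Interface

Orientations are given as a 3x3 rotation matrix whose columns are the frame's x, y, z axes.
In Python, from rig import env gives the robot as it stands.
- The arm moves only by the shell command python3 -m jog 'ROWS' [FORCE]. ROWS is JSON, a list of rows, each a list of 5 numbers: the opening, from -1 (shut) to 1 (fully open), so that 0 is half open, then the shift along the tool's x, y, z in m, then the turn about the tool's x in rad. In form: [[claw, dx, dy, dz, yaw], ...]. A call has 1 to 20 rows; each row is the pose to reach, as a shift and turn from the pose commanded when the call began, along the tool's axes at that moment; what a row does not reach only later rows make up. A row lasts 1/10 s, in which the tool goes at most 50 mm and 8.59 degrees, less where a joint would pass 70% of its speed; a pose out of reach is approached as far as the arm can. A call with a gripper value outside its range is refused whole. The fingers move at their own pace and stop on an object; FORCE is the grip in N (left out, the last holds). Time passes only in rows, so rows that repeat a pose let the fingers close. It gives the time, the measured TCP pose, the force and the opening at its end, in the units of the state.
- env.observe(): the state, without advancing time (a new reading comes with each control period).
- env.get_image(name): name is "scene" or "top" or "wrist"; returns the picture (480x640x3 uint8, red, green, blue); there is no depth.
- env.camera_model(name): a dict with "fx", "fy", "cx", "cy" (pixels), "k1" (the pictures are not rectified: a ray, as slopes to the right and down, at radius r is drawn at 1 + k1 r^2 times it, then the intrinsics apply), "origin" and "orientation" of the camera in the world. Camera axes: x right, y up, looking along -z (the intrinsics and any distortion apply to the point x, -y, -z); pixel columns grow to the right and rows downward; lengths in m; the calibration is good to about 2 mm. A picture is of the moment at which its call begins: read the wrist's pose just before it. camera_model takes no time and is no camera call; for the wrist camera it gives the pose at the moment of the call.
- env.close_job(): hands the job in, once; it reports no verdict.
The state is a dict: "time_s": time; "q": joint angles; "qvel": joint speeds; "joint_efforts": joint torques, N m; "position": TCP position; "tool_rot": TCP orientation; "ft_force": force on the tool from outside, world axes, zero at the start; "wrist_torque": the same for the moment, N m; "grip_width": finger opening in m.
Only numpy, scipy, OpenCV 4.12 (cv2) and the standard library are available. Lean on these libraries where they do the work, as an engineer would, in place of code of your own. Each camera call takes 0.05 s, during which the arm holds its last target.

## Task

Swing both flaps of the carton well open, past upright, so that they stay folded outwards; then lift the moisture meter out of its holder and press its sprung foot lightly on the red dot of the card inside, meter upright, with the foot's two pads lying along the blue line and the foot's spring about half in. Finish while still holding the meter there: do not put it down or let go, never press hard, and leave the stack of prints, the cup and the loupe on the table alone.

Things in the scene. Friction and masses are not known exactly. Their poses are not given: they have to be found in the camera images.
- carton: Fixed brown cardboard carton, open on top between its flaps: 220 (its x) x 180 (its y) x 90 mm high, walls 4 mm, inner floor 5 mm up. Origin at the centre of its underside, z up. The two long flaps are hinged on the rims at its +y (flap_left) and -y (flap_right) sides; two short end flaps are folded down outside its -x and +x ends and reach 25 mm out from them.
- flap_left (a joint): Angle (rad) of the flap on the carton's +y rim: 0 = flat over the mouth, 1.57 = upright, 2.8 = stop, folded out. 208 mm long (carton x), 62 mm from hinge to free edge, 4 mm thick. Its crease is stiff: it stays where left, moves with under 1 N. Starts at 0.9 to 1.25, with a gap of at least 95 mm between the two free edges; pushed outwards from inside by the fingertips near its edge, it swings open.
- flap_right (a joint): The same for the mirror-image flap on the carton's -y rim.
- flap_left_hinge (a point): Point on the hinge line of the left flap, half-way along it: 92 mm above the table, at carton y = +88 mm.
- flap_right_hinge (a point): Point on the hinge line of the right flap, half-way along it: 92 mm above the table, at carton y = -88 mm.
- stack: Fixed stack of mounted grey prints lying in the carton, 120 x 100 x 45 mm high; origin at the centre of its underside. Its top is 50 mm above the table, 40 mm below the carton's rim.
- card: Fixed cream card 56 (its x) x 40 (its y) x 2 mm lying on the stack, with a blue line 50 mm long along its x axis and a red dot of 12 mm diameter in the middle. Origin at the centre of its underside. It lies turned relative to the carton, up to 0.65 rad.
- spot (a point): Centre of the red dot on the card's upper face (52 mm above the table); x along the blue line, z up.
- meter_center (a point): Centre of the body of the hand-held moisture meter: a loose petrol-blue upright block 46 (its x) x 28 (its y) x 90 mm high (45 mm above and below this point), 0.2 kg (varies by 20 percent), z up towards its top. Grip it across its 28 mm width (y) 10 to 25 mm above this point. It starts standing in the holder. A sprung foot sticks out 30 mm below its underside.
- foot_tip (a point): Centre of the underside of the meter's sprung foot: two 10 mm black rubber pads, 22 mm apart between centres along the meter's x, under a 32 x 12 mm crossbar. With the spring out it lies 75 mm below meter_center on the meter's axis.
- foot (a joint): How far the foot is pushed into the meter: 0 = out, 0.012 m = stop. The spring takes 0.5 N per mm, so half in is 3 N.
- holder: Fixed grey block, 84 x 70 x 45 mm high, with a 10 mm high rim on its top (to 55 mm) round a 50 x 32 mm recess. The meter's body stands in the recess on the block's top, x along the holder's x, its foot hanging free in a hole below; the meter's top is 135 mm above the table. It lifts straight out: raise it 50 mm to clear the rim. Origin at the centre of its underside. It stands left or right of the carton.
- prints_center (a point): Centre of a loose stack of prints, 150 x 102 x 38 mm, on the table at the side away from the holder. Leave alone.
- cup: Loose white cup, 68 mm in diameter, 85 mm high, origin at the centre of its underside. Leave alone.
- loupe: Loose black loupe, 48 mm in diameter, 45 mm high, origin at the centre of its underside. Leave alone.
Mind the look-alikes: they are no part of the job. There is more than one size of the part that bears meter_center; the job needs the larger. What is shaped like the holder but purple is not meant.

How it is judged:
By the outcome, as a careful person would: the job done as asked, in the order asked, and still so for the second after the job is handed in, while the arm keeps its last pose, push and grip.
It also fails if it takes over 64 s, if anything falls off the work surface, if the arm or the gripper's body presses on something with over 40 N, if the wrist force passes 120 N, or if a joint passes its speed limit or range.

## Working session

There is one attempt and no reset: what is moved stays moved. The work goes in short steps, Python scripts to look and compute and a shell command to move; the robot and the scene stay as the last step left them, time stands still between calls to the robot, and variables do not carry over. Pictures are saved under pics/ and viewed, and the job is handed in when it is done.

```bash
ls; mkdir -p pics; python3 - <<'E'
from rig import env
import cv2, json
s=env.observe(); print(s)
for n in ("scene","top","wrist"):
    m=env.camera_model(n); print(n,m)
    cv2.imwrite(f"pics/{n}0.png",env.get_image(n)[:,:,::-1])
E
```

```text
pics
{'time_s': 0.0, 'q': array([-8.17770431e+01,  2.18406168e+01,  7.43854373e+01,  4.68124490e-04,
        8.38577251e+01, -1.23348005e+01]), 'qvel': array([-0.07156456, -0.09974632,  0.04146975,  0.0147026 ,  0.09532285,
       -0.03117387]), 'joint_efforts': array([ 1.49380630e-03, -4.48452687e+01, -2.31277514e+01, -1.59557276e-04,
        4.81887575e-03,  2.05063179e-05]), 'position': array([ 0.19310142, -0.51469261,  0.24471124]), 'tool_rot': array([[-2.01095098e-04,  9.36319026e-01,  3.51150454e-01],
       [ 1.44835048e-03,  3.51150366e-01, -9.36317960e-01],
       [-9.99998931e-01,  3.20299977e-04, -1.42673273e-03]]), 'ft_force': array([ 0.16814121, -0.89392538,  0.0577711 ]), 'wrist_torque': array([-0.0117244 , -0.00874712,  0.00963164]), 'grip_width': 0.08542987780736147}
scene {'fx': 590.5630736392487, 'fy': 590.5630736392487, 'cx': 325.942359610371, 'cy': 242.7313472432855, 'k1': 0.0030426582154834555, 'origin': array([0.95072023, 0.54834354, 1.16262955]), 'orientation': array([[-0.81997923, -0.48334623,  0.30661128],
       [ 0.57218819, -0.6778293 ,  0.46167966],
       [-0.01532101,  0.55400709,  0.83237096]])}
top {'fx': 467.29660872476614, 'fy': 467.29660872476614, 'cx': 323.7523000221823, 'cy': 240.61282207324638, 'k1': -0.01838614331683811, 'origin': array([ 0.36363171, -0.05176367,  1.26330284]), 'orientation': array([[ 1.17973933e-04,  9.83259520e-01, -1.82210598e-01],
       [-9.99929955e-01, -2.04050239e-03, -1.16585374e-02],
       [-1.18351690e-02,  1.82199211e-01,  9.83190407e-01]])}
wrist {'fx': 349.1964006001309, 'fy': 349.1964006001309, 'cx': 324.6986225725761, 'cy': 240.29134765921393, 'k1': 0.0008833895355452383, 'origin': array([ 0.25456163, -0.4914233 ,  0.37505177]), 'orientation': array([[ 3.51542411e-01,  9.03787065e-01,  2.44104230e-01],
       [-9.36171805e-01,  3.39529968e-01,  9.11139486e-02],
       [-5.33093251e-04, -2.60553914e-01,  9.65459152e-01]])}
```

View pics/scene0.png

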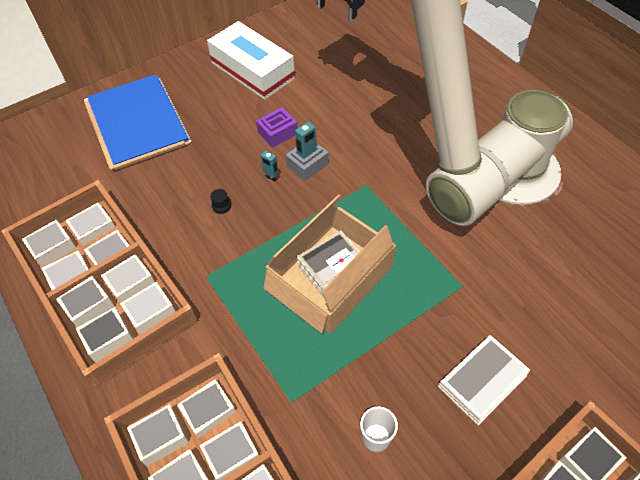

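View pics/top0.png

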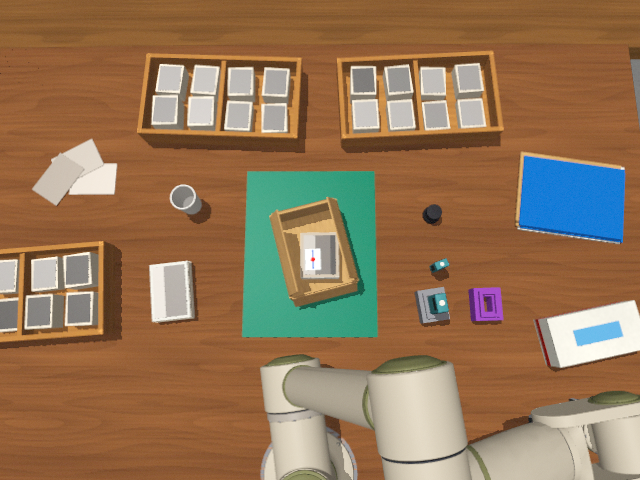

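View pics/wrist0.png

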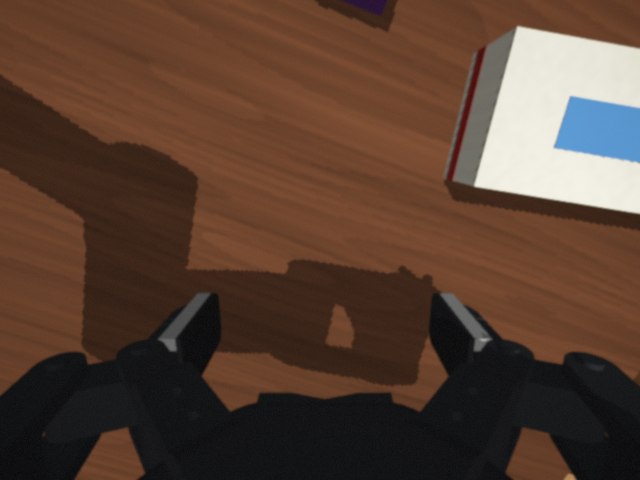

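The pictures show the carton at top (314,252), with the card's dot at about (313,259). There are two petrol-blue bodies: a large one in the grey holder at top (440,303) / scene (305,140), and a small one standing free at top (440,265) / scene (270,163). The purple holder look-alike is at (486,305). The large one in the grey holder fits; I'll confirm with crops.

```bash
cat > h.py <<'E'
import numpy as np, cv2
from rig import env
def undist(m,u,v):
    xd=(u-m['cx'])/m['fx']; yd=(v-m['cy'])/m['fy']
    rd=np.hypot(xd,yd); r=rd
    for _ in range(10): r=rd/(1+m['k1']*r*r)
    s=r/rd if rd>0 else 1
    return xd*s,yd*s
def ray(m,u,v):
    x,y=undist(m,u,v); d=np.asarray(m['orientation'])@np.array([x,-y,-1.])
    return np.asarray(m['origin']),d
def onz(m,u,v,z):
    o,d=ray(m,u,v); return o+d*(z-o[2])/d[2]
def proj(m,p):
    c=np.asarray(m['orientation']).T@(np.asarray(p)-m['origin']); x=c[0]/-c[2]; y=-c[1]/-c[2]
    r2=x*x+y*y; f=1+m['k1']*r2
    return np.array([m['cx']+m['fx']*x*f, m['cy']+m['fy']*y*f])
def tri(m1,p1,m2,p2):
    o1,d1=ray(m1,*p1);o2,d2=ray(m2,*p2); d1/=np.linalg.norm(d1);d2/=np.linalg.norm(d2)
    A=np.stack([d1,-d2],1); t=np.linalg.lstsq(A,o2-o1,rcond=None)[0]
    a=o1+d1*t[0];b=o2+d2*t[1]; return (a+b)/2,np.linalg.norm(a-b)
E
python3 - <<'E'
import cv2
t=cv2.imread('pics/top0.png'); s=cv2.imread('pics/scene0.png')
def crop(im,x0,y0,w,h,k,n): cv2.imwrite(n,cv2.resize(im[y0:y0+h,x0:x0+w],None,fx=k,fy=k,interpolation=cv2.INTER_CUBIC))
crop(t,260,190,110,125,4.8,'pics/c_top.png'); crop(t,400,190,110,140,4.2,'pics/m_top.png')
crop(s,255,180,150,160,3.7,'pics/c_sc.png'); crop(s,245,95,95,100,6,'pics/m_sc.png')
E
```

```text
(no output)
```

View pics/c_top.png

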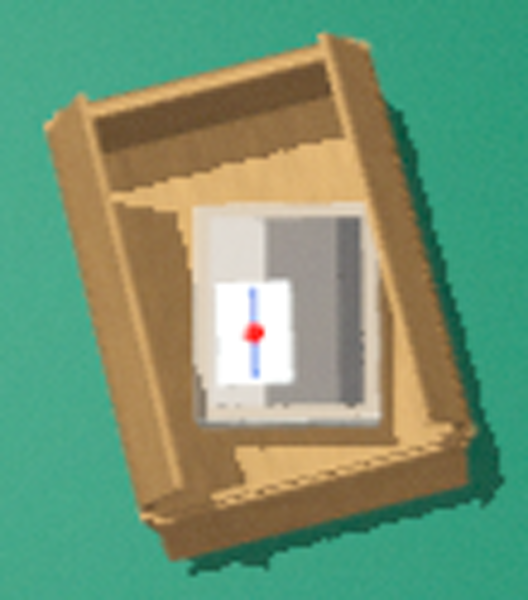

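View pics/m_top.png

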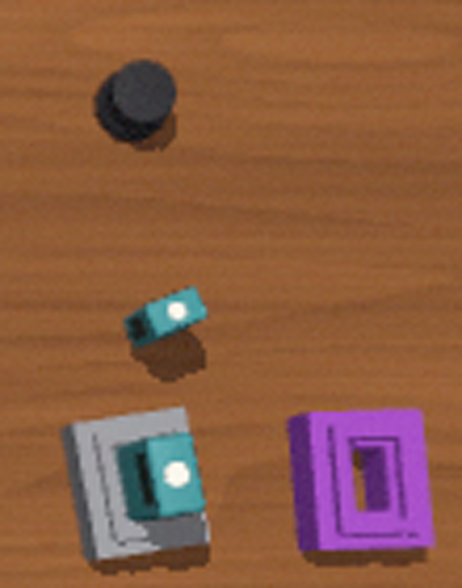

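View pics/c_sc.png

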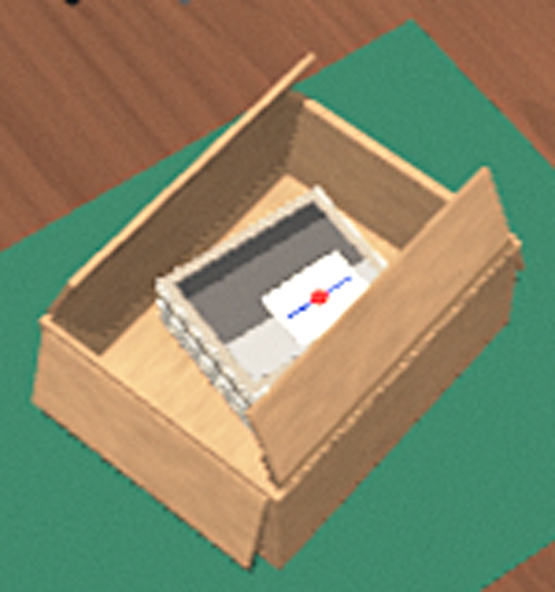

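View pics/m_sc.png

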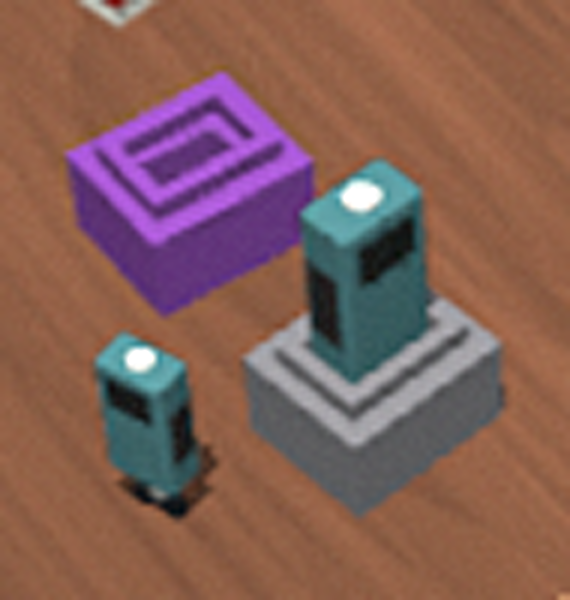

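The enlarged crops confirm it: the body in the grey holder is clearly the larger one, so that is the meter I want. The free-standing small one and the purple block are look-alikes. Next I measure.

```bash
python3 - <<'E'
from h import *
T=env.camera_model('top');S=env.camera_model('scene')
t=cv2.imread('pics/top0.png');s=cv2.imread('pics/scene0.png')
def cen(im,f,box):
    x0,y0,x1,y1=box; h=cv2.cvtColor(im[y0:y1,x0:x1],cv2.COLOR_BGR2HSV).astype(int); m=f(h)
    ys,xs=np.nonzero(m); return np.array([xs.mean()+x0,ys.mean()+y0]),len(xs),np.stack([xs+x0,ys+y0],1)
red=lambda h:((h[...,0]<8)|(h[...,0]>172))&(h[...,1]>150)&(h[...,2]>120)
blu=lambda h:(h[...,0]>105)&(h[...,0]<130)&(h[...,1]>60)&(h[...,2]>100)
a,n,_=cen(t,red,(300,240,330,280)); b,n2,_=cen(s,red,(325,245,360,275))
print('dot',a,n,b,n2,onz(T,*a,.052),onz(S,*b,.052),tri(T,a,S,b))
for im,M,box in((t,T,(300,240,330,280)),(s,S,(320,240,360,275))):
    _,n,p=cen(im,blu,box); w=np.array([onz(M,*q,.052)[:2] for q in p]); w0=w.mean(0)
    u,sv,vt=np.linalg.svd(w-w0); print('line',n,w0,vt[0],np.degrees(np.arctan2(vt[0][1],vt[0][0])),np.ptp((w-w0)@vt[0]))
wh=lambda h:(h[...,1]<60)&(h[...,2]>215)
a,n,_=cen(t,wh,(428,290,455,318)); b,n2,_=cen(s,wh,(290,118,322,135))
print('button',a,n,b,n2,onz(T,*a,.136),onz(S,*b,.136),tri(T,a,S,b))
tl=lambda h:(h[...,0]>82)&(h[...,0]<100)&(h[...,1]>80)&(h[...,2]>95)
_,n,p=cen(t,lambda h:(tl(h)|wh(h)),(430,288,455,318)); r=cv2.minAreaRect(p.astype(np.float32)); print('top',n,r,[onz(T,*q,.135)[:2].round(4) for q in cv2.boxPoints(r)])
c=lambda x,y:(260+x/4.8-.4,190+y/4.8-.4)
for nm,q in dict(Lh_far=(47,128),Lh_near=(145,517),Rh_far=(370,45),Rh_near=(472,432)).items(): print(nm,onz(T,*c(*q),.092))
cs=lambda x,y:(255+x/3.7-.4,180+y/3.7-.4)
print('Redge far(+x?)',tri(T,c(322,37),S,cs(70,288)),tri(T,c(322,37),S,cs(312,57)))
print('Redge near',tri(T,c(435,425),S,cs(312,57)))
print('Ledge',tri(T,c(80,95),S,cs(252,412)),tri(T,c(182,490),S,cs(488,170)))
E
```

```text
dot [312.71428571 259.        ] 7 [340.63636364 260.09090909] 11 [ 0.53921605 -0.00850398  0.052     ] [ 0.54153781 -0.01089517  0.052     ] (array([ 0.54042088, -0.00964318,  0.05208785]), np.float64(0.003319644668659474))
line 14 [ 0.53925831 -0.00793935] [-0.99690826 -0.07857425] -175.49338155735256 0.04766712784788616
line 14 [ 0.54022762 -0.0109854 ] [0.99942298 0.0339662 ] 1.9464940455659838 0.04409697757965843
button [441.76 302.44] 25 [304.75       127.20833333] 24 [ 0.42159858 -0.32062806  0.136     ] [ 0.42321892 -0.3240716   0.136     ] (array([ 0.42279641, -0.32155921,  0.13726272]), np.float64(0.00345925540715336))
top 199 ((440.1346130371094, 302.673095703125), (19.023263931274414, 12.943663597106934), 78.69007110595703) [array([ 0.4403, -0.2981]), array([ 0.4464, -0.3288]), array([ 0.402 , -0.3357]), array([ 0.396 , -0.3052])]
Lh_far [0.64484527 0.10232177 0.092     ]
Lh_near [0.43693704 0.04685147 0.092     ]
Rh_far [ 0.69038712 -0.07137797  0.092     ]
Rh_near [ 0.48104321 -0.12365159  0.092     ]
Redge far(+x?) (array([ 0.68188448, -0.04724279,  0.14436079]), np.float64(0.0045146579891250285)) (array([ 0.59501529, -0.01484746,  0.33963531]), np.float64(0.08602603317097691))
Redge near (array([ 0.47994667, -0.10256826,  0.14385165]), np.float64(0.0015631620231872055))
Ledge (array([0.64799619, 0.07745214, 0.15256918]), np.float64(0.0011522226121208636)) (array([0.44735151, 0.02356602, 0.14649933]), np.float64(0.0013444718776411148))
```

```bash
python3 -m jog '[[-1,0,0.03,-0.02,0.02],[-1,0,0.06,-0.045,0.05],[-1,0,0.1,-0.07,0.08],[-1,0,0.135,-0.1,0.105],[-1,0,0.17,-0.125,0.105],[-1,0,0.21,-0.15,0.105],[-1,0,0.245,-0.18,0.105],[-1,0,0.28,-0.205,0.105],[-1,0,0.32,-0.23,0.105],[-1,0,0.355,-0.26,0.105],[-1,0,0.39,-0.285,0.105],[-1,0,0.43,-0.315,0.105],[-1,0,0.465,-0.34,0.105],[-1,0,0.5,-0.365,0.105],[-1,0,0.528,-0.386,0.105],[-1,0,0.528,-0.386,0.105],[-1,0,0.528,-0.386,0.105]]'; python3 - <<'E'
from h import *
for n in ('top','wrist'): cv2.imwrite(f'pics/{n}1.png',env.get_image(n)[:,:,::-1])
print(env.observe()['tool_rot'],env.observe()['time_s'])
E
```

```text
time_s: 1.85
position: [0.5518, 0.0323, 0.2448]
tool_rot: [[-0.001, 0.968, 0.252], [-0.0, 0.252, -0.968], [-1.0, -0.001, -0.0]]
ft_force: [-0.7, 0.3, -0.3]
grip_width: -0.0
[[-5.32514251e-04  9.68148129e-01  2.50377547e-01]
 [-1.34553174e-04  2.50377511e-01 -9.68148276e-01]
 [-9.99999849e-01 -5.49241847e-04 -3.06218891e-06]] 1.95
```

View pics/wrist1.png

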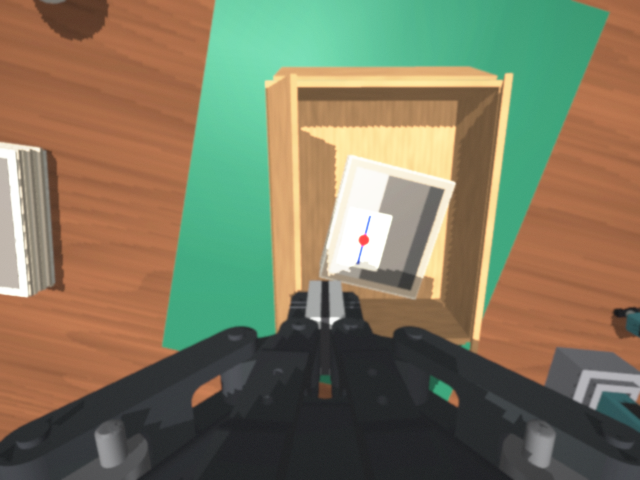

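```bash
python3 - <<'E'
from h import *
W=env.camera_model('wrist'); im=cv2.imread('pics/wrist1.png'); h=cv2.cvtColor(im,cv2.COLOR_BGR2HSV).astype(int)
r=((h[...,0]<8)|(h[...,0]>172))&(h[...,1]>150)&(h[...,2]>120); r[:,:350]=0;r[:,380:]=0
ys,xs=np.nonzero(r); print(xs.mean(),ys.mean(),onz(W,xs.mean(),ys.mean(),.052))
b=(h[...,0]>105)&(h[...,0]<130)&(h[...,1]>100)&(h[...,2]>100); b[:,:350]=0;b[:,380:]=0;b[:205]=0;b[270:]=0
ys,xs=np.nonzero(b); w=np.array([onz(W,x,y,.052)[:2] for x,y in zip(xs,ys)]); v=np.linalg.svd(w-w.mean(0))[2][0]; print(len(w),w.mean(0),np.degrees(np.arctan2(*v[::-1])),np.ptp((w-w.mean(0))@v))
for q in ((270,84),(505,82)): print(onz(W,*q,.092))
E
python3 -m jog '[[-1,0.04,0,0,0],[-1,0.08,0,0,0],[-1,0.103,0,0,0],[-1,0.103,0,-0.01,0],[-1,0.103,0,-0.02,0],[-1,0.103,0,-0.03,0],[-1,0.103,0,-0.04,0],[-1,0.103,0,-0.05,0],[-1,0.107,0,-0.06,0],[-1,0.112,0,-0.068,0],[-1,0.116,0,-0.073,0],[-1,0.116,0,-0.073,0],[-1,0.116,0,-0.073,0]]'; python3 - <<'E'
from h import *
im=env.get_image('scene')[150:350,220:430,::-1]; cv2.imwrite('pics/s2.png',cv2.resize(im,None,fx=3,fy=3))
E
```

```text
363.3965517241379 239.60344827586206 [ 0.54043462 -0.00990228  0.052     ]
36 [ 0.53993361 -0.00992971] -178.080909421643 0.04584990869671597
[0.64819856 0.09875088 0.092     ]
[ 0.69368229 -0.07133187  0.092     ]
time_s: 3.25
position: [0.5336, 0.1026, 0.1291]
tool_rot: [[-0.0, 0.968, 0.251], [0.0, 0.251, -0.968], [-1.0, -0.0, -0.0]]
ft_force: [-0.1, 0.4, -0.1]
grip_width: -0.0
```

View pics/s2.png

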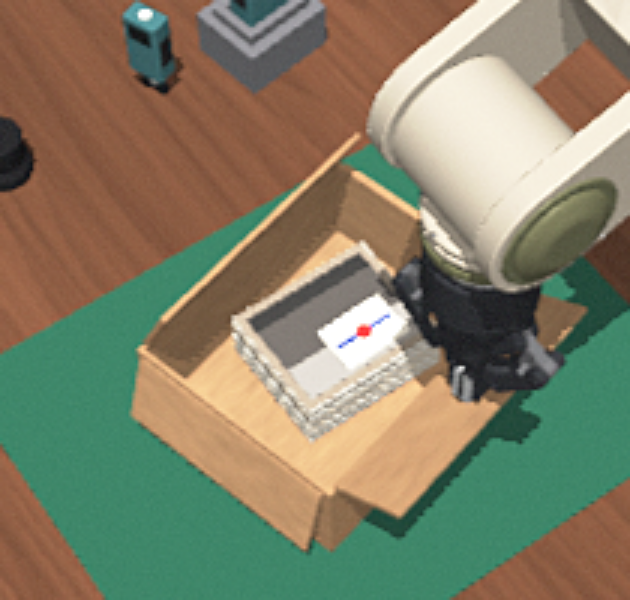

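The left flap lies folded out, seen at about (450,450) in the crop. Now the right flap.

```bash
python3 -m jog '[[-1,-0.04,0,0.0,0],[-1,-0.07,0,0.01,0],[-1,-0.07,0,0.05,0],[-1,-0.07,0,0.095,0],[-1,-0.06,0,0.135,0],[-1,-0.04,0,0.16,0],[-1,-0.013,0,0.163,0],[-1,-0.013,0,0.173,0],[-1,-0.013,0,0.183,0],[-1,-0.013,0,0.193,0],[-1,-0.013,0,0.203,0],[-1,-0.013,0,0.213,0],[-1,-0.009,0,0.223,0],[-1,-0.004,0,0.231,0],[-1,0,0,0.236,0],[-1,0,0,0.236,0],[-1,0,0,0.236,0]]'; python3 - <<'E'
from h import *
im=env.get_image('scene')[150:350,220:430,::-1]; cv2.imwrite('pics/s3.png',cv2.resize(im,None,fx=3,fy=3))
E
```

```text
time_s: 5.0
position: [0.5928, -0.1259, 0.1292]
tool_rot: [[-0.0, 0.968, 0.251], [-0.0, 0.251, -0.968], [-1.0, -0.0, -0.0]]
ft_force: [0.4, -1.1, 0.4]
grip_width: 0.0005
```

View pics/s3.png

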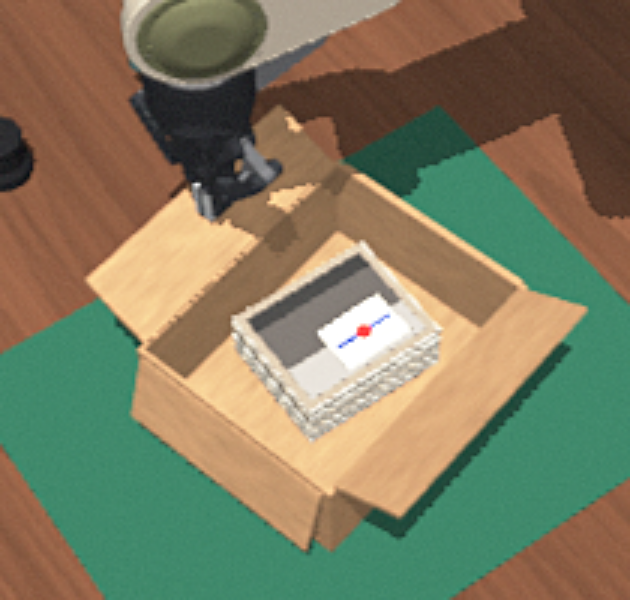

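```bash
python3 -m jog '[[-1,-0.04,0,-0.01,0],[-1,-0.08,0,-0.01,0],[-1,-0.12,-0.03,0.01,0],[0,-0.15,-0.07,0.03,0.02],[1,-0.15,-0.11,0.05,0.04],[1,-0.15,-0.15,0.07,0.06],[1,-0.15,-0.19,0.095,0.08],[1,-0.15,-0.23,0.12,0.1],[1,-0.15,-0.275,0.14,0.1],[1,-0.15,-0.275,0.14,0.1],[1,-0.15,-0.275,0.14,0.1],[1,-0.15,-0.275,0.14,0.1]]'; python3 - <<'E'
from h import *
im=env.get_image('wrist')[:,:,::-1]; cv2.imwrite('pics/w4.png',im)
E
```

```text
time_s: 6.25
position: [0.3625, -0.3297, 0.2795]
tool_rot: [[0.0, 0.988, 0.154], [-0.0, 0.154, -0.988], [-1.0, 0.0, 0.0]]
ft_force: [0.5, 0.4, 0.7]
grip_width: 0.0852
```

View pics/w4.png

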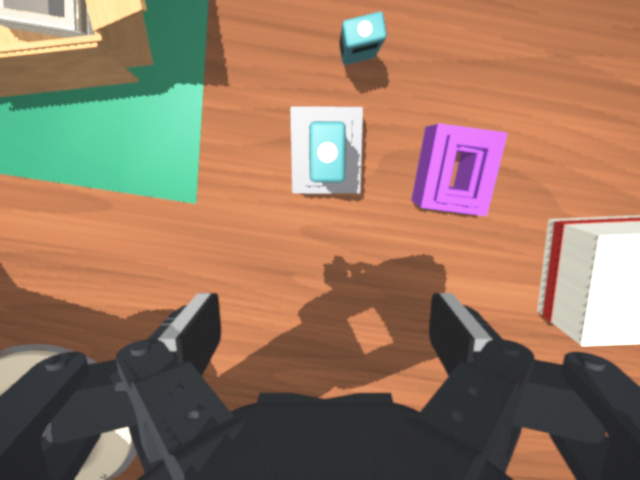

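```bash
python3 - <<'E'
from h import *
W=env.camera_model('wrist'); im=cv2.imread('pics/w4.png'); h=cv2.cvtColor(im,cv2.COLOR_BGR2HSV).astype(int)[100:200,280:375]
m=((h[...,0]>82)&(h[...,0]<100)&(h[...,1]>60)&(h[...,2]>150)).astype(np.uint8)
m=cv2.morphologyEx(m,cv2.MORPH_CLOSE,np.ones((3,3)))
cs=max(cv2.findContours(m,0,2)[0],key=cv2.contourArea); cs=cs+np.array([280,100])
w=np.array([onz(W,*p[0],.135)[:2] for p in cs],np.float32)
r=cv2.minAreaRect(w*1000); print(cv2.boundingRect(cs),r,(cv2.boxPoints(r)).round(1))
b=(h[...,1]<40)&(h[...,2]>235)&(cv2.morphologyEx(m,cv2.MORPH_CLOSE,np.ones((29,29)))>0); b[:,:30]=0;b[:,63:]=0
ys,xs=np.nonzero(b); print(xs.mean()+280,ys.mean()+100,len(xs),onz(W,xs.mean()+280,ys.mean()+100,.137))
g=cv2.minAreaRect(np.array([onz(W,u,v,.045)[:2]*1000 for u,v in((291,107),(362,107),(363,194),(293,194))],np.float32));print(g)
s=env.observe(); print(s['position'],s['tool_rot'][:,1])
E
```

```text
(310, 122, 36, 60) ((423.4737854003906, -321.8996276855469), (43.85050964355469, 26.428083419799805), 8.316743850708008) [[ 399.9 -312. ]
 [ 403.7 -338.1]
 [ 447.1 -331.8]
 [ 443.3 -305.7]]
326.90529247910865 151.8272980501393 359 [ 0.42367008 -0.32153124  0.137     ]
((422.5255126953125, -323.598388671875), (85.32060241699219, 73.11076354980469), 8.939177513122559)
[ 0.36270257 -0.32955391  0.27943735] [9.87898322e-01 1.55102687e-01 2.48463415e-04]
```

The large meter in the grey holder is at wrist pixel (327,152), centre (0.4235, −0.3218), x axis at about 8.4°. I'm grasping 18 mm above its centre.

```bash
python3 -m jog '[[1,0,0.03,0.001,0.008],[1,0,0.0613,0.0018,0.008],[1,0.04,0.0613,0.0018,0.008],[1,0.085,0.0613,0.0018,0.008],[1,0.125,0.0613,0.0018,0.008],[1,0.155,0.0613,0.0018,0.008],[1,0.1764,0.0613,0.0018,0.008],[1,0.1764,0.0613,0.0018,0.008],[0.2,0.1764,0.0613,0.0018,0.008],[-0.2,0.1764,0.0613,0.0018,0.008],[-0.5,0.1764,0.0613,0.0018,0.008],[-1,0.1764,0.0613,0.0018,0.008],[-1,0.1764,0.0613,0.0018,0.008],[-1,0.1764,0.0613,0.0018,0.008],[-1,0.1764,0.0613,0.0018,0.008],[-1,0.1764,0.0613,0.0018,0.008]]' 50; python3 - <<'E'
from h import *
im=env.get_image('scene')[60:200,220:400,::-1]; cv2.imwrite('pics/s5.png',cv2.resize(im,None,fx=4,fy=4)); print(env.observe()['ft_force'])
E
```

```text
time_s: 7.9
position: [0.423, -0.323, 0.1038]
tool_rot: [[0.001, 0.989, 0.145], [-0.001, 0.145, -0.989], [-1.0, 0.001, 0.001]]
ft_force: [-0.8, 2.1, 6.2]
grip_width: 0.0275
[-1.11541838  2.64618336  6.126559  ]
```

View pics/s5.png

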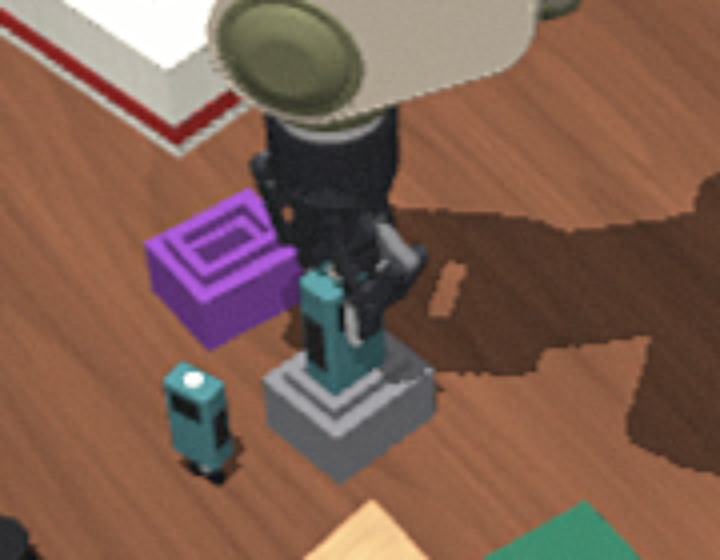

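Fingers closed on the meter at 27.5 mm. Lifting straight up.

```bash
python3 -m jog '[[-1,-0.01,0,0,0],[-1,-0.025,0,0,0],[-1,-0.04,0,0,0],[-1,-0.06,0,0,0],[-1,-0.085,0,0,0],[-1,-0.11,0,0,0],[-1,-0.135,0,0,0],[-1,-0.155,0,0,0],[-1,-0.165,0,0,0],[-1,-0.165,0,0,0],[-1,-0.165,0,0,0]]'; python3 - <<'E'
from h import *
im=env.get_image('scene')[40:200,220:400,::-1]; cv2.imwrite('pics/s6.png',cv2.resize(im,None,fx=3.7,fy=3.7)); s=env.observe();print(s['ft_force'],s['wrist_torque'])
cv2.imwrite('pics/w6.png',env.get_image('wrist')[:,:,::-1])
E
```

```text
time_s: 9.05
position: [0.4224, -0.3226, 0.267]
tool_rot: [[-0.001, 0.989, 0.145], [0.001, 0.145, -0.989], [-1.0, -0.001, -0.001]]
ft_force: [-0.7, 0.2, -3.4]
grip_width: 0.0274
[ 0.2415587  -0.87394945 -1.38028572] [ 0.0563782   0.01477721 -0.04243354]
```

View pics/s6.png

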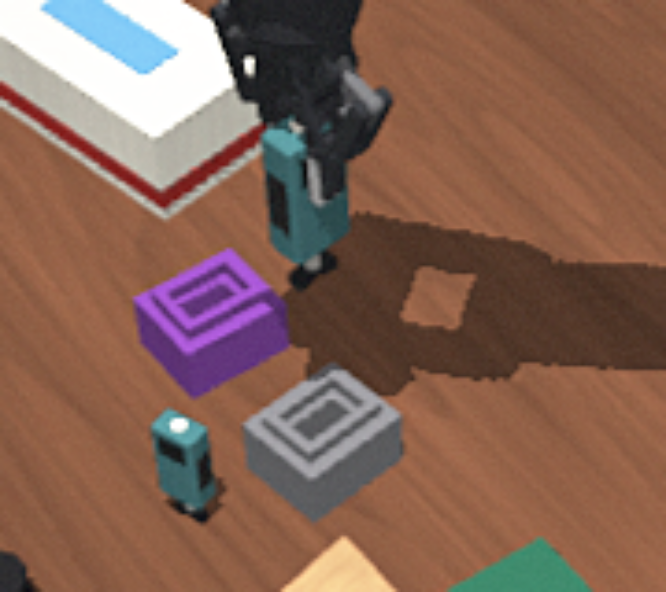

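View pics/w6.png

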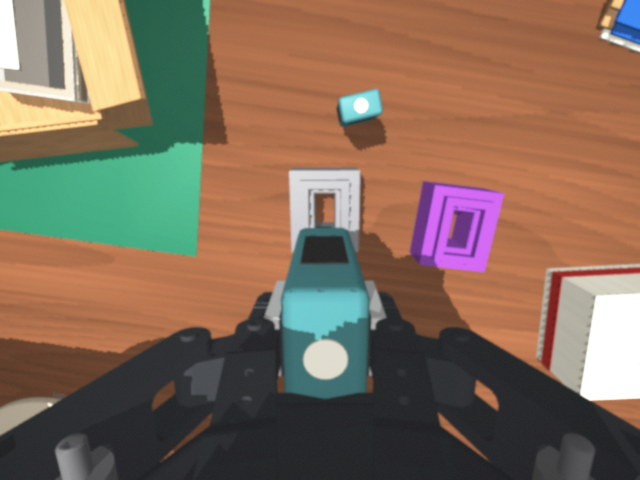

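```bash
python3 -m jog '[[-1,0,0.01,-0.02,0.01],[-1,0,0.025,-0.045,0.03],[-1,0,0.045,-0.08,0.05],[-1,0,0.065,-0.115,0.07],[-1,0,0.085,-0.15,0.09],[-1,0,0.105,-0.185,0.112],[-1,0,0.125,-0.22,0.112],[-1,0,0.14,-0.25,0.112],[-1,0,0.155,-0.275,0.112],[-1,0,0.1613,-0.2922,0.112],[-1,0.02,0.1613,-0.2922,0.112],[-1,0.035,0.1613,-0.2922,0.112],[-1,0.035,0.1613,-0.2922,0.112],[-1,0.035,0.1613,-0.2922,0.112],[-1,0.035,0.1613,-0.2922,0.112]]'; python3 - <<'E'
from h import *
for n in('scene','top','wrist'): cv2.imwrite(f'pics/{n}7.png',env.get_image(n)[:,:,::-1])
s=cv2.imread('pics/scene7.png')[120:320,240:430]; t=cv2.imread('pics/top7.png')[180:320,250:400]
cv2.imwrite('pics/s7c.png',cv2.resize(s,None,fx=3,fy=3)); cv2.imwrite('pics/t7c.png',cv2.resize(t,None,fx=4,fy=4))
E
```

```text
time_s: 10.65
position: [0.5401, -0.0105, 0.2336]
tool_rot: [[0.001, 0.999, 0.034], [-0.0, 0.034, -0.999], [-1.0, 0.001, 0.0]]
ft_force: [0.6, -0.3, -1.2]
grip_width: 0.0276
```

View pics/s7c.png

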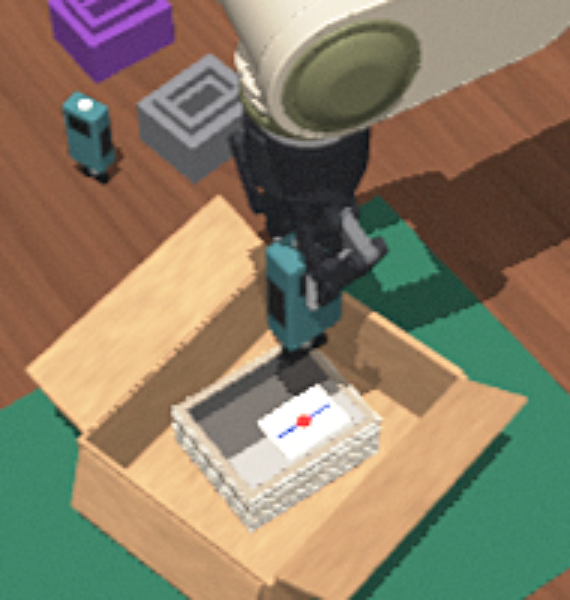

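View pics/t7c.png

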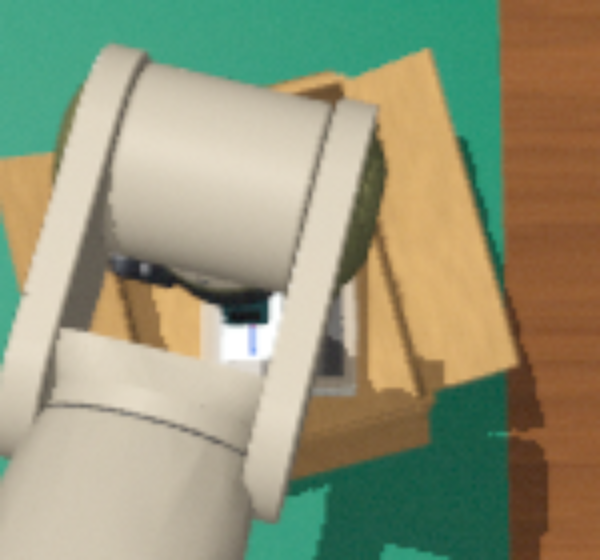

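View pics/wrist7.png

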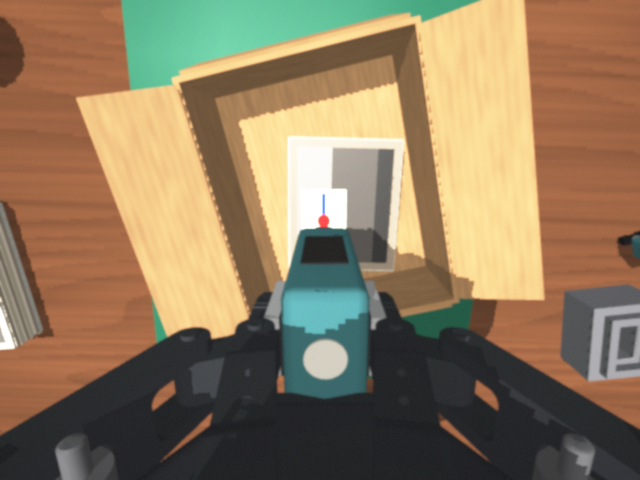

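The flaps are clearly open. In the wrist picture the dot is at (324,221), with the line running straight up the picture and the meter upright. Next I work out the remaining offset.

```bash
python3 - <<'E'
from h import *
W=env.camera_model('wrist'); S=env.camera_model('scene'); s=env.observe(); P=s['position'];R=s['tool_rot']
print(P)
def tl(p): return ((np.asarray(p)-P)@R*1000).round(1)
im=cv2.imread('pics/wrist7.png'); h=cv2.cvtColor(im,cv2.COLOR_BGR2HSV).astype(int)
def pts(m,x0,y0,x1,y1):
    k=np.zeros(m.shape,bool);k[y0:y1,x0:x1]=1; ys,xs=np.nonzero(m&k); return xs,ys
xs,ys=pts(((h[...,0]<8)|(h[...,0]>172))&(h[...,1]>150)&(h[...,2]>120),312,210,336,232)
d=onz(W,xs.mean(),(ys.min()+ys.max())/2,.052);print('dot',len(xs),xs.mean(),xs.min(),xs.max(),ys.min(),ys.max(),d,tl(d))
xs,ys=pts((h[...,0]>105)&(h[...,0]<130)&(h[...,1]>100)&(h[...,2]>100),312,185,336,216)
w=np.array([onz(W,x,y,.052)[:2] for x,y in zip(xs,ys)]); v=np.linalg.svd(w-w.mean(0))[2][0]; print('line',len(w),w.mean(0),np.degrees(np.arctan2(*v[::-1])),np.ptp((w-w.mean(0))@v)); 
end=onz(W,xs[ys==ys.min()].mean(),ys.min()-.5,.052); print('far end',end,'dot from end',end[:2]-.025*np.array([1,.034]))
print('tool y deg',np.degrees(np.arctan2(R[1,1],R[0,1])))
xs,ys=pts((h[...,1]<60)&(h[...,2]>190),295,335,355,385)
print('button',len(xs),xs.mean(),ys.mean(),xs.min(),xs.max(),ys.min(),ys.max(),tl(onz(W,xs.mean(),ys.mean(),P[2]+.0335)))
# display/edge symmetric: top near edge, scene foot predicted
for y in(-16,16): print('foot end px',proj(S,P+R@np.array([.0888,y/1000,0])))
print('foot mid',proj(S,P+R@np.array([.0888,0,0])), 'center top',proj(S,P+R@np.array([-.0312,0,0])))
im=cv2.imread('pics/scene7.png')[190:250,310:365]; cv2.imwrite('pics/s7f.png',cv2.resize(im,None,fx=10,fy=10,interpolation=cv2.INTER_CUBIC))
E
```

```text
[ 0.54002427 -0.0104782   0.23351789]
dot 81 323.2345679012346 319 327 216 226 [ 0.53985873 -0.00910628  0.052     ] [181.5  -0.3  -1.4]
line 34 [ 0.55589729 -0.00879052] -178.10946872662188 0.015393872572734162
far end [ 0.56398985 -0.00810207  0.052     ] dot from end [ 0.53898985 -0.00895207]
tool y deg 1.9253785185484245
button 1258 325.09379968203496 359.04133545310015 304 346 341 377 [-33.5   0.7  -0.1]
foot end px [347.59007998 232.50131589]
foot end px [335.43631048 240.20317612]
foot mid [341.53867164 236.3361    ] center top [342.02066377 201.04508021]
```

View pics/s7f.png

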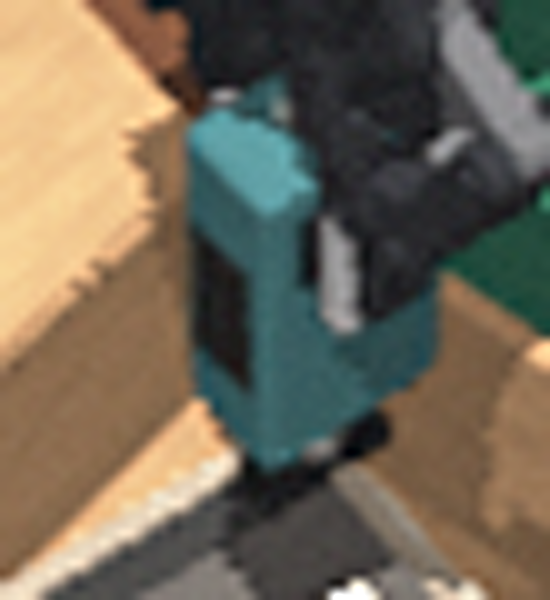

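```bash
python3 -m jog '[[-1,0.015,-0.0008,-0.0011,0],[-1,0.03,-0.0008,-0.0011,0],[-1,0.045,-0.0008,-0.0011,0],[-1,0.06,-0.0008,-0.0011,0],[-1,0.072,-0.0008,-0.0011,0],[-1,0.082,-0.0008,-0.0011,0],[-1,0.087,-0.0008,-0.0011,0],[-1,0.087,-0.0008,-0.0011,0],[-1,0.087,-0.0008,-0.0011,0],[-1,0.087,-0.0008,-0.0011,0]]'; python3 - <<'E'
from h import *
for n in('scene','top','wrist'): cv2.imwrite(f'pics/{n}8.png',env.get_image(n)[:,:,::-1])
s=cv2.imread('pics/scene8.png')[210:285,305:380]
cv2.imwrite('pics/s8c.png',cv2.resize(s,None,fx=8,fy=8,interpolation=cv2.INTER_CUBIC)); 
s=cv2.imread('pics/wrist8.png')[180:330,240:400]
cv2.imwrite('pics/w8c.png',cv2.resize(s,None,fx=4,fy=4,interpolation=cv2.INTER_CUBIC)); 
print(env.observe()['position'])
S=env.camera_model('scene');print(proj(S,[.5402,-.0096,.052]))
E
```

```text
time_s: 11.8
position: [0.5393, -0.0093, 0.1465]
tool_rot: [[0.001, 0.999, 0.034], [-0.0, 0.034, -0.999], [-1.0, 0.001, 0.0]]
ft_force: [0.5, 0.5, -1.2]
grip_width: 0.0276
[ 0.53914181 -0.00929881  0.14630199]
[341.46841793 260.19783351]
```

View pics/s8c.png

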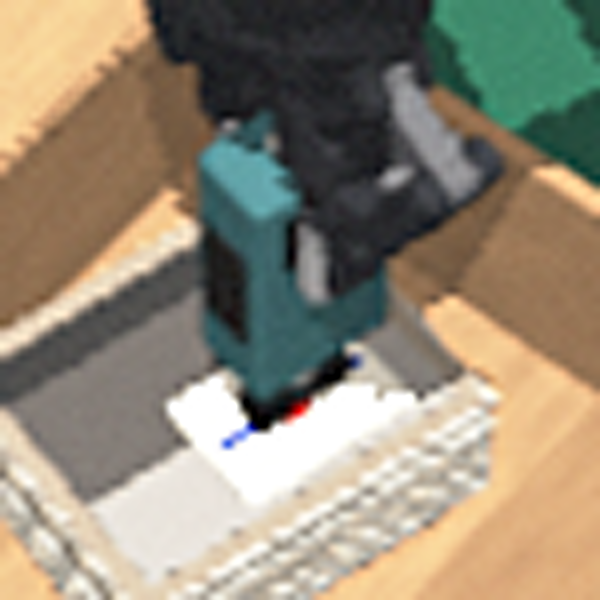

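View pics/w8c.png

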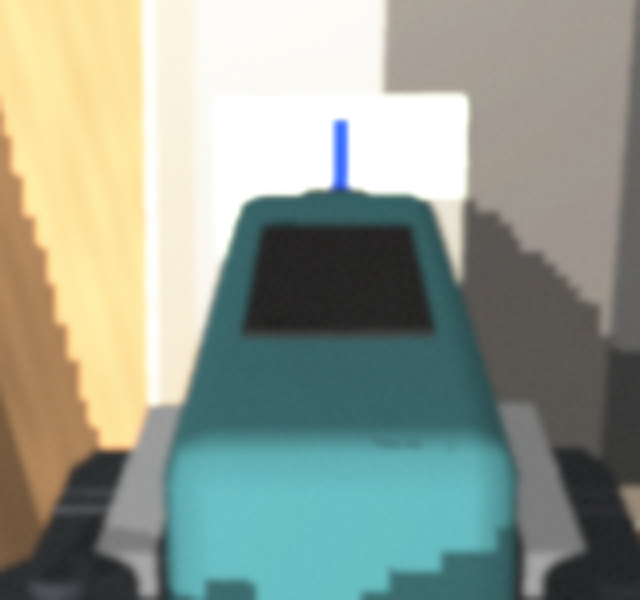

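```bash
cat > f.py <<'E'
from h import *
def avg(n=20):
    F=[];Z=[]
    for i in range(n):
        env.get_image('wrist'); s=env.observe(); F.append(s['ft_force']);Z.append(s['position'])
    F=np.array(F); print('F',F.mean(0).round(2),'se',(F.std(0)/n**.5).round(2),'P',np.mean(Z,0).round(4),s['time_s'])
E
python3 -c "from f import *; avg()"
python3 -m jog '[[-1,0.002,0,0,0],[-1,0.004,0,0,0],[-1,0.006,0,0,0],[-1,0.006,0,0,0],[-1,0.006,0,0,0]]'
python3 -c "from f import *; avg()"
python3 -m jog '[[-1,0.0015,0,0,0],[-1,0.003,0,0,0],[-1,0.003,0,0,0],[-1,0.003,0,0,0]]'
python3 - <<'E'
from f import *
avg()
for n in('scene','wrist'): cv2.imwrite(f'pics/{n}9.png',env.get_image(n)[:,:,::-1])
s=cv2.imread('pics/scene9.png')[215:280,310:375]
cv2.imwrite('pics/s9c.png',cv2.resize(s,None,fx=9,fy=9,interpolation=cv2.INTER_CUBIC)); 
S=env.camera_model('scene')
p=env.observe()['position'];R=env.observe()['tool_rot']
for y in(-25,-16,0,16,25):
  c=np.array([.5402,-.0096,.052])+y/1000*np.array([.9994,.033,0]); print(y,((proj(S,c)-[310,215])*9).round(0))
E
```

```text
F [ 0.11  0.1  -1.72] se [0.14 0.13 0.11] P [ 0.539  -0.0093  0.146 ] 12.95
time_s: 13.45
position: [0.539, -0.0093, 0.1399]
tool_rot: [[-0.0, 0.999, 0.034], [0.0, 0.034, -0.999], [-1.0, -0.0, -0.0]]
ft_force: [-0.7, -0.1, -1.6]
grip_width: 0.0274
F [-0.33  0.09 -1.12] se [0.11 0.1  0.08] P [ 0.539  -0.0092  0.1399] 14.45
time_s: 14.85
position: [0.5391, -0.0093, 0.137]
tool_rot: [[0.0, 0.999, 0.034], [-0.0, 0.034, -0.999], [-1.0, 0.0, 0.0]]
ft_force: [0.0, 0.9, 0.3]
grip_width: 0.028
F [-0.33  0.38  0.27] se [0.13 0.14 0.08] P [ 0.539  -0.0093  0.137 ] 15.85
-25 [363. 355.]
-16 [335. 373.]
0 [283. 407.]
16 [232. 440.]
25 [202. 459.]
```

View pics/s9c.png

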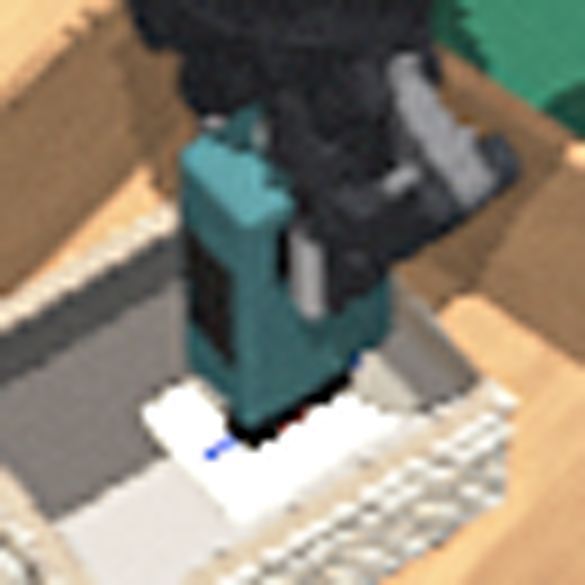

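```bash
python3 - <<'E'
from h import *
S=env.camera_model('scene')
for x,y in((16,6),(16,-6),(-16,6),(-16,-6),(16,5),(-16,5),(0,6),(6,0),(0,0)):
  c=np.array([.5402,-.0096,.052])+x/1000*np.array([.9994,.033,0])+y/1000*np.array([-.033,.9994,0]); print(x,y,((proj(S,c)-[318,240])*20).round(0))
im=cv2.imread('pics/scene9.png')[240:274,318:358]
cv2.imwrite('pics/s9d.png',cv2.resize(im,None,fx=20,fy=20,interpolation=cv2.INTER_CUBIC)[:600])
E
```

```text
16 6 [388. 516.]
16 -6 [322. 442.]
-16 6 [617. 366.]
-16 -6 [550. 294.]
16 5 [382. 509.]
-16 5 [611. 360.]
0 6 [503. 441.]
6 0 [426. 432.]
0 0 [469. 404.]
```

View pics/s9d.png

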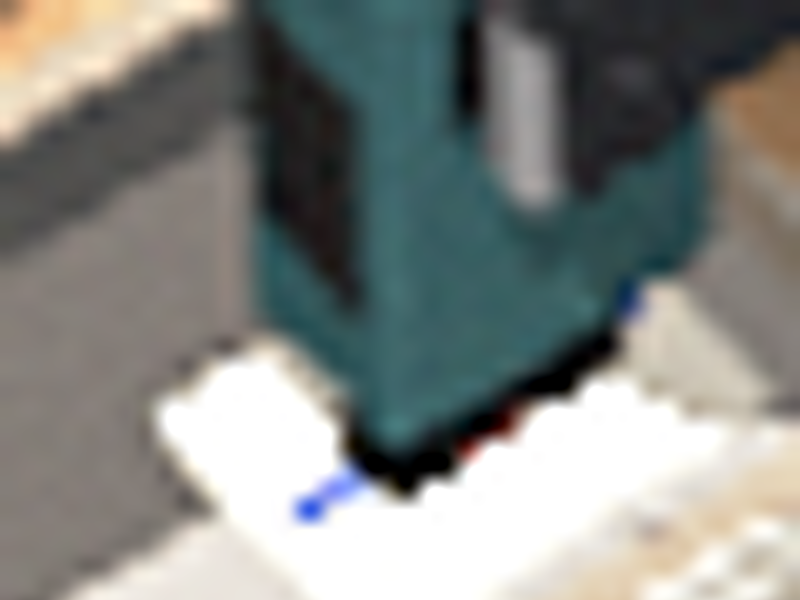

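The dot shows centred in the gap between the pads, and the line sticks out at both ends. The force has risen 2.0 N (4 mm of travel), so I press 2 mm more.

```bash
python3 -m jog '[[-1,0.001,0,0,0],[-1,0.002,0,0,0],[-1,0.002,0,0,0],[-1,0.002,0,0,0]]'
python3 - <<'E'
from f import *
avg(20)
for n in('scene','wrist'): cv2.imwrite(f'pics/{n}10.png',env.get_image(n)[:,:,::-1])
s=cv2.imread('pics/scene10.png')[170:330,220:420]
cv2.imwrite('pics/s10.png',cv2.resize(s,None,fx=3.7,fy=3.7,interpolation=cv2.INTER_CUBIC))
E
```

```text
time_s: 16.35
position: [0.539, -0.0093, 0.135]
tool_rot: [[0.0, 0.999, 0.034], [-0.0, 0.034, -0.999], [-1.0, 0.0, 0.0]]
ft_force: [-0.1, 0.5, 2.3]
grip_width: 0.0277
F [0.22 0.55 1.25] se [0.12 0.14 0.11] P [ 0.539  -0.0093  0.1349] 17.35
```

View pics/s10.png

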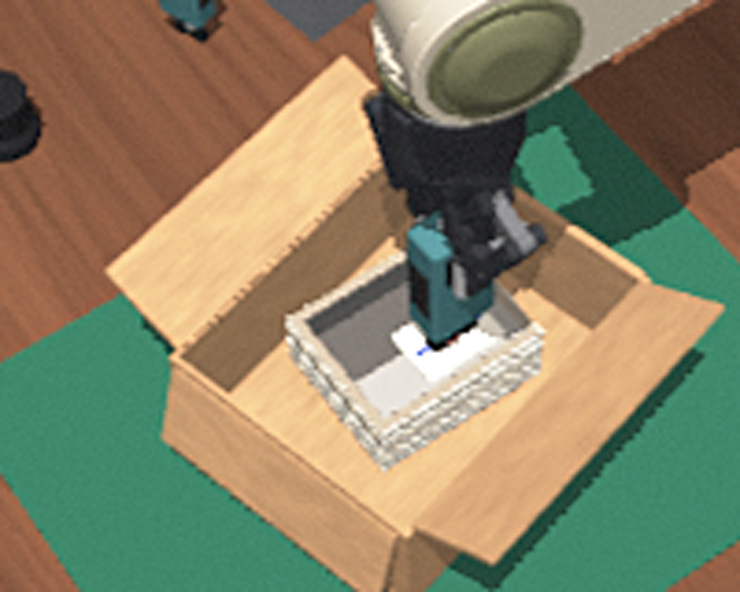

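View pics/wrist10.png

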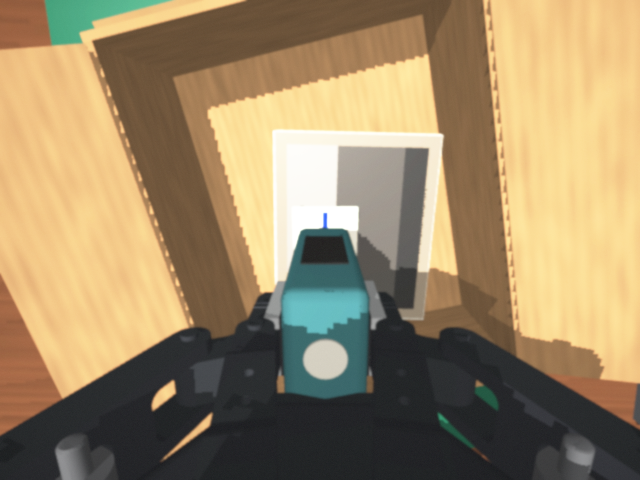

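```bash
python3 -c "from rig import env; env.close_job(); print(env.observe()['time_s'])"
```

```text
the job is handed in; nothing more can be done
the job is handed in; nothing more can be done
```

The job is handed in, with the gripper still holding the meter on the red dot; it used about 17.5 s of the 64 s. I pushed both flaps open, left then right, with the closed fingertips. I then lifted the larger meter straight out of the grey holder, turned it to match the blue line, and lowered its foot onto the dot.

- **Flaps:** both lie well past upright in the last scene picture. I did not measure their exact angles.
- **Foot alignment:** the pads lie along the line to within the resolution, and the line showed at both ends. The dot sat centred in the gap between the pads, as last checked closely 2 mm before full depth.
- **Spring:** the averaged wrist force rose by 2.97 N from free to pressed, about 6 mm in, or half. The arm's height gave the same figure.
- **Meter:** it is upright and did not slip in the grip.
- **Disagreement:** the separate estimates of the dot's position differed by 1–2 mm, which is within the camera calibration. I trusted the wrist and scene views relative to the meter. No check failed.

The prints, cup and loupe were never approached.

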